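# Two vials from the gravity track to the rocker

## Task

Prepare the rocker for the demonstration: take the end vial off the sloped track and lay it gently, without dropping it, lengthwise and centred in one of the rocker's two grooves; then, once the next vial has rolled down to the stop, take that one and lay it in the other groove in the same way. Leave the remaining two vials lined up on the track, the lower one against the stop, and do not disturb the other things on the table.

Things in the scene. Friction and masses are not known exactly. Their poses are not given: they have to be found in the camera images.
- track: fixed aluminium track on a plywood foot (foot 160 x 70 mm, top 10 mm up); rises 12 degrees along its x. Origin on the table below the end vial's centre, y across, z up. Side lips (11 mm high, 62 mm apart outside) begin 24 mm uphill of the end vial's axis; beside the end vial there are none, and floor and stop are just 30 mm wide, so its ends stick out 10 mm, free. Stop 18 mm above the floor
- stop_place (a point): on the track: where the centre of a vial is when it lies against the stop, 80 mm above the table; axes as the track's
- second_place (a point): on the track: centre of the vial next in line, 28 mm up the slope from stop_place
- vial_1: loose closed plastic vial, white with grey cap: a plain cylinder 28 mm in diameter, 50 mm long over its flat ends, 20 to 45 g. Origin at its centre, y along its axis (cap at +y). Starts lying across the track against the stop; best taken by its two flat ends. Vials roll freely: when it is lifted, the next ones roll 28 mm down by themselves within a second
- vial_2: same shape as vial_1; starts second in line, touching vial_1
- vial_3: same shape as vial_1; starts third in line
- vial_4: same shape as vial_1; starts fourth, topmost in line
- rocker: fixed bench rocker, switched off: white housing 110 x 100 mm, 36 mm high; on its neck a grey-topped black platform only 30 mm wide (along y) with two V grooves running along y, 40 mm apart along x, bottoms 75 mm and ridges 86 mm above the table, 31 mm across. Origin on the table under its centre, z up. A vial in a groove sticks out 10 mm past the platform at each end, in free air
- groove_near (a point): where the centre of a vial lying centred in the one groove is: 20 mm to the rocker's -x side, 92 mm above the table; axes as the rocker's
- groove_far (a point): the same for the other groove, 20 mm to the rocker's +x side
- spoon: bystander: steel spoon, 150 mm long, lying flat; origin at the middle of it on the table
- pot: bystander: closed round pot, 38 mm across, 40 mm high; origin at the centre of its underside
- glass_1: bystander: empty drinking glass, 72 mm across, 100 mm high; origin at the centre of its underside
- glass_2: bystander: empty drinking glass like glass_1; origin at the centre of its underside
- glass_3: bystander: empty drinking glass like glass_1; origin at the centre of its underside
- dish: bystander: white bowl, 170 mm across, 45 mm high; origin at the centre of its underside
- tub: bystander: open clear plastic box, 150 x 130 x 70 mm; origin at the centre of its underside
- jar: bystander: closed glass jar, 80 mm across, 130 mm high; origin at the centre of its underside
Mind the look-alikes: they are no part of the job. Leave any orange or yellow look-alike of the vial_2 alone.

How it is judged:
By the outcome, as a careful person would: the job done as asked, in the order asked, and still so for the second after the job is handed in, with the robot touching nothing.
It also fails if it takes over 53 s, if anything falls off the work surface, if the arm or the gripper's body presses on something with over 40 N, if the wrist force passes 120 N, or if a joint passes its speed limit or range.

## Robot

A 6-joint arm with a two-finger parallel gripper is mounted at the origin on the work surface. World frame = base frame: x ahead of the robot, y to its left, z up, the work surface at z = 0. Lengths are in m, angles in rad, forces in N, time in s.
With the tool pointing down it reaches from about 0.35 to 0.85 m from the base axis. Payload 8.1 kg.
Tool frame: the origin (TCP) lies at the very end of the fingers, on their centre line; the grasp point (between the pads) lies 19 mm behind it; z points along the fingers, y is the line along which they close (so a half turn about z gives the same grasp; the last joint's range is limited). The gripper opens to 85 mm and grips with 20 to 120 N. Pads are 22 mm wide; open, the fingers measure 114 mm over their backs; the gripper's body (76 mm by 85 mm) begins 54 mm behind the grasp point. The pads swing forward as they close: fully open they stand 13 mm farther back than shut.
Start: joints at [-1.435, 0.13, 1.488, -0, 1.523, -0.085], TCP at [0.131, -0.585, 0.231] pointing down, gripper open.
Joint ranges: [-2.96, 2.96], [-0.89, 2.26], [0.02, 2.5], [-1.34, 4.48], [0, 2.73], [-2.66, 2.66]. Speed limits (rad/s): [2.39, 2.39, 2.79, 3.14, 3.14, 3.14].

## Interface

Orientations are given as [roll, pitch, yaw] about the fixed x, y, z axes, in that order (R = Rz(yaw) Ry(pitch) Rx(roll)).
In Python, from workcell import bot, eyes, nets gives the robot as it stands.
- The arm moves only by the tool move_arm, never from a script. Its argument "increments" is a list of rows, each an object with "slide": the shift along the tool's x, y, z each as a share of 0.06 m, from -1 to 1, a list of three; "delta_rot": the turn, a rotation vector about the tool's x, y, z each as a share of 8 degrees, from -1 to 1, a list of three. In form: [{"slide": [x, y, z], "delta_rot": [ax, ay, az]}, ...]. A call has 1 to 5 rows; each row shifts and turns the commanded pose from where the row before left it, along the tool's axes as they then stand; what a row does not reach is not made up. A row lasts 1/8 s, in which the tool goes at most 62.5 mm and 10.7 degrees, less where a joint would pass 70% of its speed; a pose out of reach is approached as far as the arm can. A call with a number of a shift or a turn outside -1 to 1 is refused whole. A call with a gripper value outside its range is refused whole. "gripper" is the opening, from 0 (shut) to 1 (fully open), set as the call begins (left out, the last holds). The fingers move at their own pace and stop on an object; "newtons" is the grip in N (left out, the last holds). Time passes only in rows, so rows that do not move let the fingers close. It gives the time, the measured TCP pose, the force, the opening and the grip force at its end, in the units of the state.
- bot.get_obs(): the state, without advancing time (a new reading comes with each control period).
- eyes.camera(name): name is "side" or "top" or "wrist"; returns the picture (400x640x3 uint8, red, green, blue); there is no depth.
- eyes.calibration(name): a dict with "fx", "fy", "cx", "cy" (pixels), "eye" and "rotation" of the camera in the world. Camera axes: x right, y up, looking along -z (the intrinsics and any distortion apply to the point x, -y, -z); pixel columns grow to the right and rows downward; lengths in m; the calibration is good to about 2 mm. The wrist camera is an equidistant fisheye: a pixel r from the principal point sees the ray r / f radians off the axis. A picture is of the moment at which its call begins: read the wrist's pose just before it. calibration takes no time and is no camera call; for the wrist camera it gives the pose at the moment of the call.
- bot.sign_off(): hands the job in; it is judged then, once.
Trained networks look in the newest picture that a camera, given by its name, has taken for a name from the list of things; names that differ only in an ending like _2 or _b are one class to them, and where a whole thing is asked for, a point or a joint stands for the part that bears it (a point fixed in the world has none). Each returns a list of dicts, best first, with "conf" (0 to 1); they miss things now and then, are a little off and sometimes report something else, mostly with a low value. They report only what shows in the picture. A call takes as long as a camera call. They do not tell look-alikes from the thing itself.
- nets.masks_of(camera, query): "region" (400x640 bool, what is visible of it) and "rect" ([left, top, right, bottom] in pixels, round what is visible of it).
The state is a dict: "clock": time; "joint_positions": joint angles; "qvel": joint speeds; "tau": joint torques, N m; "eef_pos": TCP position; "tool_rot": TCP orientation; "wrist_force": force on the tool from outside, world axes, zero at the start; "moment": the same for the moment, N m; "grip_width": finger opening in m; "grasp_force": force on a finger pad.
Only numpy, scipy, OpenCV 4.12 (cv2) and the standard library are available. Lean on these libraries where they do the work, as an engineer would, in place of code of your own. Each camera call takes 0.05 s, during which the arm holds its last target. There are 200 camera calls.

## Working session

There is one attempt and no reset: what is moved stays moved. The work goes in short steps, Python scripts to look and compute and a tool call to move; the robot and the scene stay as the last step left them, time stands still between calls to the robot, and variables do not carry over. Pictures are saved under pics/ and viewed, at most 10 in all, crops included, and the job is handed in when it is done.

Besides the shell and the picture viewer there is one more tool, called as name([rows], argument=value, ...), one row to a line, values as JSON. move_arm: Moves the arm, as the interface text tells. Its arguments: {"type":"object","properties":{"increments":{"type":"array"},"gripper":{"type":"number"},"newtons":{"type":"number"}},"required":["increments"]}

```bash
mkdir -p pics; ls
cat > h.py <<'E'
import numpy as np, cv2
from workcell import bot, eyes, nets
def save(c,n):
    im=eyes.camera(c); cv2.imwrite(f'pics/{n}.png',im[:,:,::-1]); return im
E
python3 - <<'E'
from h import *
for c in ('side','top'):
    save(c,c+'0'); k=eyes.calibration(c); print(c,k)
    for q in ('vial_1','rocker','track'):
        for d in nets.masks_of(c,q): 
            r=d['region']; ys,xs=np.nonzero(r); print(q,round(d['conf'],2),d['rect'],xs.mean().round(1),ys.mean().round(1),r.sum())
a=cv2.imread('pics/side0.png');b=cv2.imread('pics/top0.png')
print(bot.get_obs())
E
```

```text
pics
side {'fx': 470.9282495565996, 'fy': 470.9282495565996, 'cx': 312.54462067348254, 'cy': 197.81670428142215, 'eye': array([ 0.52678724, -1.15635827,  0.73677217]), 'rotation': array([ 1.06406753,  0.00110431, -0.04645547])}
vial_1 0.76 [242.3, 255.7, 259.6, 272.7] 252.4 265.0 212
vial_1 0.68 [269.6, 277.5, 291.5, 299.2] 278.9 288.0 236
vial_1 0.66 [248.1, 227.3, 256.8, 248.1] 253.7 237.0 165
vial_1 0.6 [311.3, 222.2, 323.0, 241.0] 316.6 231.7 171
vial_1 0.51 [290.8, 227.2, 299.2, 246.1] 295.3 237.9 139
vial_1 0.51 [301.8, 227.4, 315.2, 248.8] 305.9 234.8 156
vial_1 0.51 [320.5, 218.2, 333.9, 237.9] 327.5 227.9 159
vial_1 0.5 [355.9, 236.0, 378.4, 244.5] 366.2 240.3 199
vial_1 0.43 [363.1, 185.6, 388.8, 226.8] 375.5 204.0 844
rocker 0.85 [277.6, 166.8, 316.4, 201.1] 295.8 185.8 1011
track 0.73 [285.7, 216.5, 350.3, 274.1] 322.0 252.8 1736
top {'fx': 469.33003608227966, 'fy': 469.33003608227966, 'cx': 307.8100671288697, 'cy': 189.7080269830707, 'eye': array([0.44850126, 0.03326357, 1.48288203]), 'rotation': array([ 0.1103937 , -0.02069936, -1.58059638])}
vial_1 0.69 [358.3, 201.9, 
[... 471 characters left out ...]
59.3 191.7 611
{'clock': 0.4, 'joint_positions': array([-1.43537713e+00,  1.30550927e-01,  1.48836427e+00,  3.17184386e-06,
        1.52301463e+00, -8.53588867e-02]), 'qvel': array([ 0.00139153, -0.00114878, -0.00284223,  0.0006224 ,  0.0004137 ,
        0.00025344]), 'tau': array([-1.19056302e-03, -5.68516016e+01, -5.00103235e+01, -2.65406197e-04,
        5.36213003e-03, -3.18502532e-05]), 'eef_pos': array([ 0.13142841, -0.58533835,  0.2311117 ]), 'tool_rot': array([-3.14125698e+00, -3.19024540e-05,  2.20777926e-01]), 'wrist_force': array([-0.18743248, -0.18100346, -0.45232615]), 'moment': array([ 0.05627933, -0.01433444,  0.03732034]), 'grasp_force': 0.0, 'grip_width': 0.08533801324848989}
```

Run:
```python
import cv2
a=cv2.imread('pics/side0.png')[150:310,200:440];b=cv2.imread('pics/top0.png')[150:300,200:440]
cv2.imwrite('pics/side1.png',cv2.resize(a,None,fx=3.33,fy=3.33,interpolation=cv2.INTER_CUBIC))
cv2.imwrite('pics/top1.png',cv2.resize(b,None,fx=3.33,fy=3.33,interpolation=cv2.INTER_CUBIC))
```

```text
(no output)
```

View pics/side1.png

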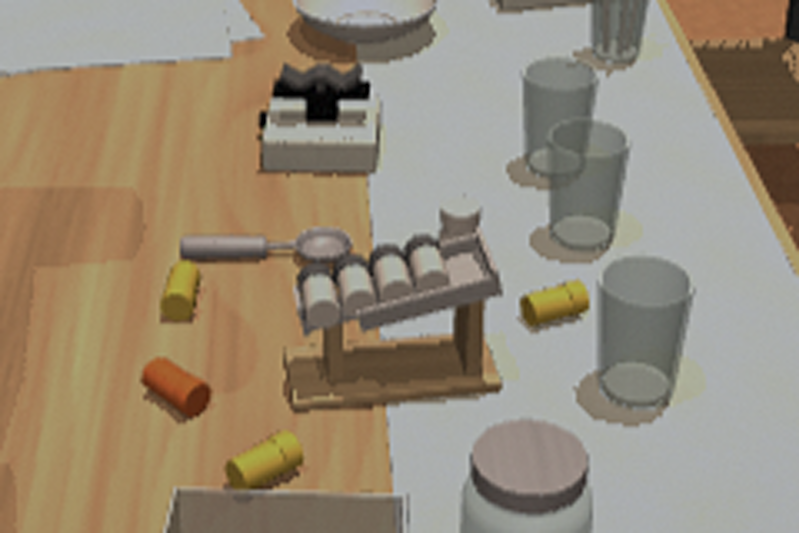

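View pics/top1.png

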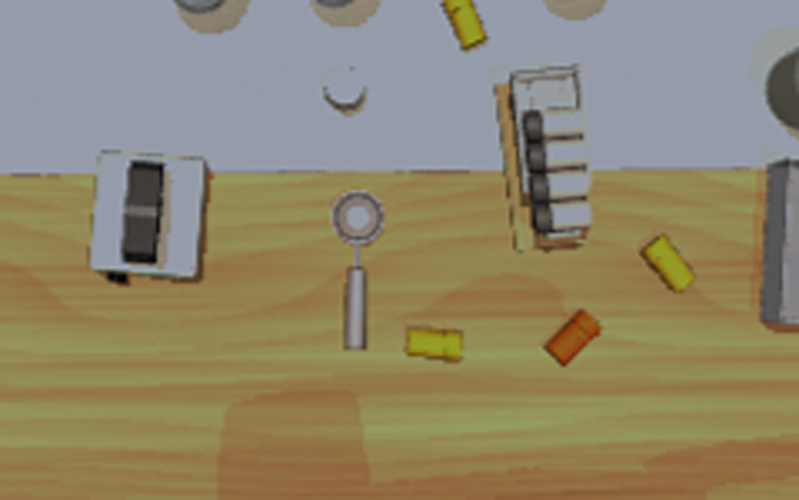

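View pics/top0.png

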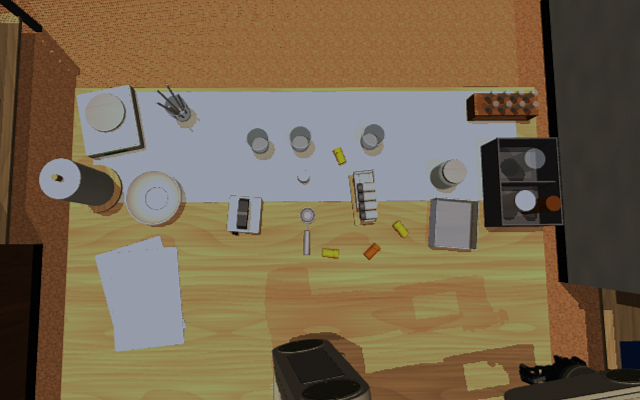

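The two views show four white vials with grey caps on the track. The end vial is at about (369,214) in top and (296,238) in side. The rocker platform is at about (243,214) in top, with its long side across. The orange and yellow look-alikes lie on the table.

```bash
cat >> h.py <<'E'
from scipy.spatial.transform import Rotation as Ro
from scipy.optimize import least_squares
def ray(c,u,v,k=None):
    k=k or eyes.calibration(c); x=(u-k['cx'])/k['fx']; y=(v-k['cy'])/k['fy']
    if c=='wrist':
        r=np.hypot(x,y); s=np.sin(r)/r if r>0 else 1; d=np.array([x*s,-y*s,-np.cos(r)])
    else: d=np.array([x,-y,-1.])
    R=k['rotation']; R=Ro.from_euler('xyz',R).as_matrix() if np.ndim(R)==1 else R
    d=R@d; return np.array(k['eye']),d/np.linalg.norm(d)
def tri(*rs):
    A=sum(np.eye(3)-np.outer(d,d) for o,d in rs); b=sum((np.eye(3)-np.outer(d,d))@o for o,d in rs)
    p=np.linalg.solve(A,b); return p, [np.linalg.norm(np.cross(p-o,d))*1e3 for o,d in rs]
def atz(r,z): o,d=r; return o+d*(z-o[2])/d[2]
E
python3 - <<'E'
from h import *
T=[(368.6,213.8),(366.9,205.4),(365.9,196),(364.5,186.7)]; S=[(295.3,237.9),(305.9,234.8),(316.6,231.7),(327.5,227.9)]
np.set_printoptions(precision=4,suppress=True)
for t,s in zip(T,S): p,e=tri(ray('top',*t),ray('side',*s)); print(p,e,atz(ray('top',*t),.085))
# rocker: platform corners from top crop, centre ; side crop
f=lambda x,y:(200+x/3.333,150+y/3.333)
for n,z,ps in (('plat',.084,[(128,162),(163,162),(122,262),(157,264)]),('house',.036,[(100,152),(207,158),(92,270),(200,278)])):
    q=np.array([atz(ray('top',*f(*p)),z) for p in ps]); print(n,q,q.mean(0))
print(atz(ray('top',*f(143,212)),.084), tri(ray('top',*f(143,212)),ray('side',*f(322,76))))
E
```

```text
[ 0.5291 -0.1788  0.0807] [np.float64(0.5551720879039704), np.float64(0.5551720879037118)] [ 0.5294 -0.1782  0.085 ]
[ 0.5549 -0.1736  0.0855] [np.float64(0.29872961356457145), np.float64(0.29872961356471855)] [ 0.5546 -0.1737  0.085 ]
[ 0.5821 -0.1703  0.0918] [np.float64(0.08874765992222845), np.float64(0.0887476599224955)] [ 0.5829 -0.1713  0.085 ]
[ 0.6095 -0.1657  0.0992] [np.float64(0.11457243819091774), np.float64(0.11457243819057628)] [ 0.611  -0.1678  0.085 ]
plat [[0.5781 0.2102 0.084 ]
 [0.5779 0.1789 0.084 ]
 [0.4889 0.2149 0.084 ]
 [0.4869 0.1839 0.084 ]] [0.533 0.197 0.084]
house [[0.5921 0.2422 0.036 ]
 [0.5857 0.1432 0.036 ]
 [0.4832 0.2486 0.036 ]
 [0.475  0.1496 0.036 ]] [0.534  0.1959 0.036 ]
[0.5332 0.1966 0.084 ] (array([0.5359, 0.1974, 0.077 ]), [np.float64(2.210495817338895), np.float64(2.2104958173387637)])
```

move_arm([
  {"slide":[0.8,-0.515,0.05],"delta_rot":[0,0,0]},
  {"slide":[0.8,-0.515,0.05],"delta_rot":[0,0,0]},
  {"slide":[0.8,-0.515,0.05],"delta_rot":[0,0,0]},
  {"slide":[0.8,-0.515,0.05],"delta_rot":[0,0,0]},
  {"slide":[0.8,-0.515,0.05],"delta_rot":[0,0,0]},
], gripper=1)

```text
clock: 1.02
eef_pos: [0.3329, -0.3808, 0.2164]
tool_rot: [3.141, -0.0, 0.221]
wrist_force: [0.2, 0.5, -0.6]
grip_width: 0.0859
grasp_force: 0.0
```

move_arm([
  {"slide":[0.8,-0.515,0.05],"delta_rot":[0,0,0]},
  {"slide":[0.8,-0.515,0.05],"delta_rot":[0,0,0]},
  {"slide":[0.8,-0.515,0.05],"delta_rot":[0,0,0]},
  {"slide":[0.8,-0.515,0.05],"delta_rot":[0,0,0]},
  {"slide":[0.78,-0.515,0.05],"delta_rot":[0,0,0.42]},
])

```text
clock: 1.65
eef_pos: [0.5322, -0.1776, 0.2015]
tool_rot: [3.141, -0.001, 0.161]
wrist_force: [1.0, -1.3, 0.2]
grip_width: 0.085
grasp_force: 0.0
```

Run:
```python
from h import *
np.set_printoptions(precision=4,suppress=True)
k=eyes.calibration('wrist'); im=save('wrist','w0'); print(k)
for d in nets.masks_of('wrist','vial_1'):
    if d['conf']<.35: continue
    ys,xs=np.nonzero(d['region']); r=d['rect']; print(round(d['conf'],2),r,xs.mean(),ys.mean(), atz(ray('wrist',xs.mean(),ys.mean(),k),.085))
o=bot.get_obs(); print(o['eef_pos'],o['tool_rot'])
```

```text
{'fx': 309.70691628693146, 'fy': 309.70691628693146, 'cx': 323.93739168051644, 'cy': 204.4856093387389, 'eye': array([ 0.6126, -0.1642,  0.3436]), 'rotation': array([-0.3246, -0.0006, -1.4107])}
0.9 [200.1, 244.0, 244.6, 272.1] 221.04379562043795 256.5343065693431 [ 0.4574 -0.0871  0.085 ]
0.87 [390.7, 209.4, 427.6, 258.8] 410.1262230919765 231.95107632093934 [ 0.5128 -0.2622  0.085 ]
0.82 [301.8, 252.8, 350.9, 289.2] 325.5995550611791 271.761957730812 [ 0.4592 -0.1908  0.085 ]
0.78 [270.7, 0.0, 296.9, 28.2] 283.555910543131 12.257188498402556 [ 0.6861 -0.1189  0.085 ]
0.74 [299.1, 190.7, 354.7, 219.2] 324.6621794871795 204.95320512820513 [ 0.5264 -0.179   0.085 ]
0.71 [297.6, 127.9, 361.9, 160.2] 328.9320197044335 144.87635467980294 [ 0.5793 -0.174   0.085 ]
0.64 [297.2, 89.4, 367.5, 132.6] 330.15225976305396 111.27906976744185 [ 0.6074 -0.1704  0.085 ]
0.59 [297.6, 160.6, 358.1, 194.4] 327.6106145251397 175.836312849162 [ 0.5528 -0.1772  0.085 ]
0.51 [289.2, 45.6, 372.9, 220.4] 330.9716404886562 89.7739965095986 [ 0.6252 -0.1682  0.085 ]
[ 0.5336 -0.1747  0.2008] [-3.14   -0.001   0.1655]
```

View pics/w0.png

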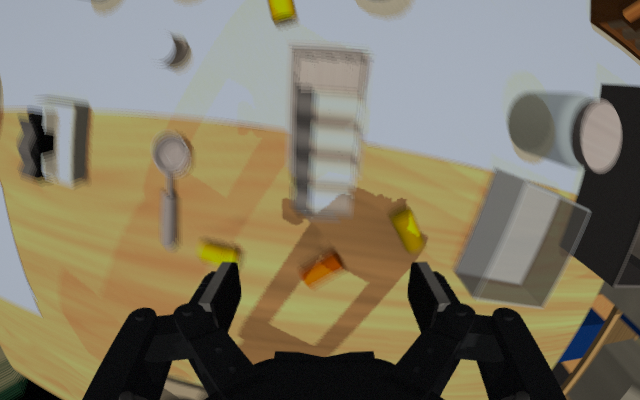

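The wrist view confirms the end vial at about (325,205), which agrees with the two-view position to within a few mm. Its ends are free, so I'm going down.

move_arm([
  {"slide":[-0.1,0.055,0.5],"delta_rot":[0,0,0]},
  {"slide":[0,0,0.7],"delta_rot":[0,0,0]},
  {"slide":[0,0,0.6],"delta_rot":[0,0,0]},
  {"slide":[0,0,0.3],"delta_rot":[0,0,0]},
  {"slide":[0,0,0],"delta_rot":[0,0,0]},
], gripper=0.85)

```text
clock: 2.38
eef_pos: [0.5245, -0.1832, 0.0743]
tool_rot: [-3.14, 0.002, 0.162]
wrist_force: [0.6, 0.5, 1.1]
grip_width: 0.0723
grasp_force: 0.0
```

Run:
```python
from h import *
np.set_printoptions(precision=4,suppress=True)
save('wrist','w1'); o=bot.get_obs(); print(o['eef_pos'],o['tool_rot'],o['grip_width'])
```

```text
[ 0.5257 -0.1836  0.0758] [ 3.1415 -0.      0.162 ] 0.07261523383632967
```

View pics/w1.png

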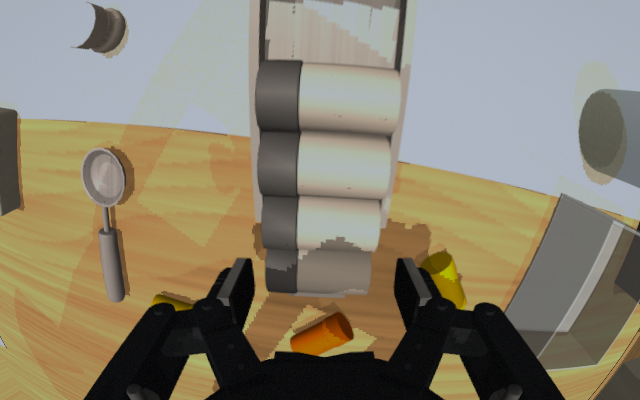

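Close up, the vial ends span columns 267–370, and the fingers' centre is about 4 mm too far right. I'll correct that, go down to grasp height and close.

move_arm([
  {"slide":[0.053,-0.07,0.15],"delta_rot":[0,0,0]},
  {"slide":[0,0,0.15],"delta_rot":[0,0,0]},
  {"slide":[0,0,0],"delta_rot":[0,0,0]},
])

```text
clock: 2.8
eef_pos: [0.5275, -0.1783, 0.0565]
tool_rot: [-3.141, 0.001, 0.163]
wrist_force: [-1.0, 0.1, -0.6]
grip_width: 0.0729
grasp_force: 0.0
```

move_arm([
  {"slide":[0,0,0],"delta_rot":[0,0,0]},
  {"slide":[0,0,0],"delta_rot":[0,0,0]},
  {"slide":[0,0,0],"delta_rot":[0,0,0]},
  {"slide":[0,0,0],"delta_rot":[0,0,0]},
], gripper=0.4, newtons=25)

```text
clock: 3.3
eef_pos: [0.5282, -0.1788, 0.0577]
tool_rot: [3.141, -0.0, 0.162]
wrist_force: [-0.6, 0.5, 4.0]
grip_width: 0.0503
grasp_force: 25.9
```

move_arm([
  {"slide":[-0.02,0,-0.15],"delta_rot":[0,0,0]},
  {"slide":[-0.03,0,-0.25],"delta_rot":[0,0,0]},
  {"slide":[0,0,-0.5],"delta_rot":[0,0,0]},
  {"slide":[0,0,-0.5],"delta_rot":[0,0,0]},
  {"slide":[0,0,-0.2],"delta_rot":[0,0,0]},
])

```text
clock: 3.92
eef_pos: [0.5262, -0.1798, 0.1565]
tool_rot: [3.139, -0.003, 0.162]
wrist_force: [-0.0, -1.3, -0.3]
grip_width: 0.0501
grasp_force: 26.9
```

move_arm([
  {"slide":[0,-0.9,0],"delta_rot":[0,0,0.8]},
  {"slide":[0,-0.9,0],"delta_rot":[0,0,0.8]},
  {"slide":[-0.05,-0.9,0],"delta_rot":[0,0,0]},
  {"slide":[-0.05,-0.9,0],"delta_rot":[0,0,0]},
  {"slide":[-0.05,-0.9,0],"delta_rot":[0,0,0]},
])

```text
clock: 4.55
eef_pos: [0.514, 0.0919, 0.1531]
tool_rot: [3.141, 0.0, -0.061]
wrist_force: [0.2, -0.6, -0.7]
grip_width: 0.0506
grasp_force: 26.9
```

move_arm([
  {"slide":[-0.05,-0.8,0],"delta_rot":[0,0,0]},
  {"slide":[0,0,0],"delta_rot":[0,0,0]},
  {"slide":[0,0,0],"delta_rot":[0,0,0]},
])

```text
clock: 4.92
eef_pos: [0.5141, 0.1381, 0.1529]
tool_rot: [3.141, 0.001, -0.06]
wrist_force: [0.0, 0.2, 0.5]
grip_width: 0.0503
grasp_force: 26.9
```

Run:
```python
from h import *
np.set_printoptions(precision=4,suppress=True)
o=bot.get_obs(); print(o['eef_pos'],o['tool_rot'],o['grip_width']); k=eyes.calibration('wrist'); print(k); save('wrist','w2');
d=nets.masks_of('wrist','rocker'); print([(x['conf'],x['rect']) for x in d])
```

```text
[0.5141 0.1381 0.1529] [ 3.1409  0.0008 -0.0605] 0.050316565889069055
{'fx': 309.70691628693146, 'fy': 309.70691628693146, 'cx': 323.93739168051644, 'cy': 204.4856093387389, 'eye': array([0.5956, 0.1333, 0.2949]), 'rotation': array([-0.3258, -0.0007, -1.6324])}
[(0.68, [202.8, 115.1, 314.3, 248.0])]
```

View pics/w2.png

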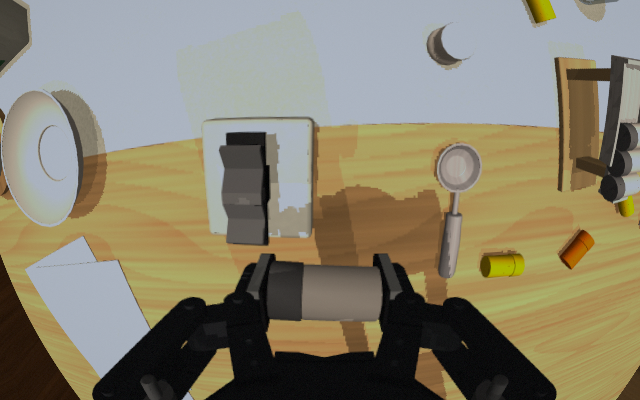

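The vial is level in the fingers, and the platform is at about (245,190) in the wrist view. I'll zoom in on its ridges.

Run:
```python
import cv2
a=cv2.imread('pics/w2.png')[110:260,190:330]
a=cv2.convertScaleAbs(a,alpha=1.6,beta=10)
cv2.imwrite('pics/w2c.png',cv2.resize(a,None,fx=4,fy=4,interpolation=cv2.INTER_CUBIC))
```

```text
(no output)
```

View pics/w2c.png

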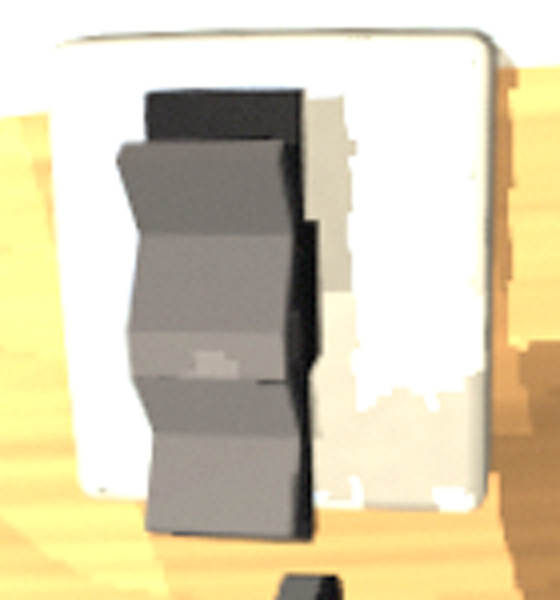

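The crop shows the far groove's bottom at row 234, the flat middle ridge at rows 330–379, and the near groove's bottom at row 435. I'll turn these into positions and check the heights against the wrist-and-top stereo.

Run:
```python
from h import *
np.set_printoptions(precision=4,suppress=True)
k=eyes.calibration('wrist')
L={'farR':(.086,(120,143),(283,140)),'farB':(.075,(138,235),(297,233)),'m1':(.086,(130,330),(290,330)),'m2':(.086,(133,379),(285,379)),'nearB':(.075,(153,434),(300,436)),'nearR':(.086,(147,530),(295,536))}
for n,(z,a,b) in L.items():
    p,q=[atz(ray('wrist',190+u/4-.4,110+v/4-.4,k),z) for u,v in (a,b)]
    print(n,(p+q)[:2]/2,'len',np.linalg.norm(p-q),'yaw',np.degrees(np.arctan2(-(p-q)[0],(p-q)[1])))
# height: corners of far ridge and near ridge in top crop vs wrist
f=lambda x,y:(200+x/3.333,150+y/3.333)
for t,w in (((128,162),(120,143)),((163,162),(283,140)),((122,262),(147,530)),((157,264),(295,536))):
    print(tri(ray('top',*f(*t)),ray('wrist',190+w[0]/4-.4,110+w[1]/4-.4,k)))
```

```text
farR [0.5726 0.1922] len 0.029688973710282025 yaw -4.606609238986849
farB [0.5539 0.1944] len 0.03080868324221874 yaw -4.112261339134521
m1 [0.5386 0.1951] len 0.03020849342379984 yaw -4.06625996888537
m2 [0.5293 0.1967] len 0.029099247886845286 yaw -3.6563848322651924
nearB [0.5142 0.1982] len 0.02987030830900075 yaw -4.000215825468525
nearR [0.4983 0.1992] len 0.029553405286541302 yaw -4.809175680674096
(array([0.5759, 0.208 , 0.088 ]), [np.float64(2.487189067821752), np.float64(2.487189067821625)])
(array([0.5748, 0.1747, 0.107 ]), [np.float64(2.027499631171053), np.float64(2.027499631170946)])
(array([0.4904, 0.219 , 0.0681]), [np.float64(2.180904273859836), np.float64(2.1809042738597815)])
(array([0.4878, 0.1874, 0.0672]), [np.float64(1.7961023351263545), np.float64(1.796102335126418)])
```

move_arm([
  {"slide":[-0.03,-0.5,0],"delta_rot":[0,0,0.08]},
  {"slide":[-0.03,-0.5,0],"delta_rot":[0,0,0]},
  {"slide":[0,0,0.5],"delta_rot":[0,0,0]},
  {"slide":[0,0,0.5],"delta_rot":[0,0,0]},
  {"slide":[0,0,0.2],"delta_rot":[0,0,0]},
])

```text
clock: 5.65
eef_pos: [0.5138, 0.197, 0.0792]
tool_rot: [3.14, 0.003, -0.074]
wrist_force: [-1.0, 0.5, -0.1]
grip_width: 0.0504
grasp_force: 26.9
```

move_arm([
  {"slide":[0,0,0],"delta_rot":[0,0,0]},
])

```text
clock: 5.78
eef_pos: [0.5145, 0.1975, 0.0806]
tool_rot: [3.141, 0.002, -0.074]
wrist_force: [0.5, -0.2, -0.6]
grip_width: 0.05
grasp_force: 26.9
```

move_arm([
  {"slide":[0,-0.01,0.08],"delta_rot":[0,0,0]},
  {"slide":[0,0,0.06],"delta_rot":[0,0,0]},
  {"slide":[0,0,0],"delta_rot":[0,0,0]},
])

```text
clock: 6.15
eef_pos: [0.515, 0.1992, 0.0731]
tool_rot: [-3.142, -0.0, -0.072]
wrist_force: [-0.6, -0.2, 0.4]
grip_width: 0.0502
grasp_force: 26.9
```

move_arm([
  {"slide":[0,0,0.02],"delta_rot":[0,0,0]},
  {"slide":[0,0,0],"delta_rot":[0,0,0]},
])

```text
clock: 6.4
eef_pos: [0.5149, 0.1992, 0.0718]
tool_rot: [-3.142, -0.0, -0.072]
wrist_force: [1.0, -0.3, -0.8]
grip_width: 0.0503
grasp_force: 26.9
```

move_arm([
  {"slide":[0,0.017,0.02],"delta_rot":[0,0,0]},
  {"slide":[0,0,0],"delta_rot":[0,0,0]},
])

```text
clock: 6.65
eef_pos: [0.515, 0.1981, 0.0706]
tool_rot: [-3.142, -0.0, -0.072]
wrist_force: [0.2, 1.0, 0.8]
grip_width: 0.0502
grasp_force: 26.9
```

move_arm([
  {"slide":[0,0,0.02],"delta_rot":[0,0,0]},
  {"slide":[0,0,0],"delta_rot":[0,0,0]},
])

```text
clock: 6.9
eef_pos: [0.5155, 0.1982, 0.0701]
tool_rot: [-3.141, -0.001, -0.072]
wrist_force: [-0.1, -0.4, 4.0]
grip_width: 0.0501
grasp_force: 27.1
```

move_arm([
  {"slide":[0,0,0.012],"delta_rot":[0,0,0]},
  {"slide":[0,0,0],"delta_rot":[0,0,0]},
])

```text
clock: 7.15
eef_pos: [0.5156, 0.1982, 0.07]
tool_rot: [-3.141, -0.002, -0.072]
wrist_force: [-1.6, -1.2, 9.8]
grip_width: 0.05
grasp_force: 27.3
```

move_arm([
  {"slide":[-0.01,0,-0.01],"delta_rot":[0,0,0]},
  {"slide":[0,0,0],"delta_rot":[0,0,0]},
])

```text
clock: 7.4
eef_pos: [0.5155, 0.1982, 0.0701]
tool_rot: [-3.141, -0.003, -0.072]
wrist_force: [4.3, -1.5, 5.3]
grip_width: 0.0502
grasp_force: 27.1
```

move_arm([
  {"slide":[0,0,0],"delta_rot":[0,0,0]},
  {"slide":[0,0,0],"delta_rot":[0,0,0]},
  {"slide":[0,0,0],"delta_rot":[0,0,0]},
], gripper=0.85)

```text
clock: 7.78
eef_pos: [0.5136, 0.1981, 0.0685]
tool_rot: [3.141, 0.001, -0.072]
wrist_force: [0.4, 0.3, 0.2]
grip_width: 0.0725
grasp_force: 0.0
```

move_arm([
  {"slide":[0,0,-0.2],"delta_rot":[0,0,0]},
  {"slide":[0,0,-0.5],"delta_rot":[0,0,0]},
  {"slide":[0,0,-0.7],"delta_rot":[0,0,0]},
  {"slide":[0,0,0],"delta_rot":[0,0,0]},
])

```text
clock: 8.28
eef_pos: [0.5172, 0.199, 0.1587]
tool_rot: [-3.139, -0.008, -0.072]
wrist_force: [-0.1, 0.8, -0.1]
grip_width: 0.0724
grasp_force: 0.0
```

Run:
```python
from h import *
np.set_printoptions(precision=4,suppress=True)
o=bot.get_obs(); print(o['eef_pos'],o['tool_rot'],o['grip_width']); k=eyes.calibration('wrist'); save('wrist','w3');
for d in nets.masks_of('wrist','vial_1'):
    ys,xs=np.nonzero(d['region']); print(round(d['conf'],2),d['rect'],atz(ray('wrist',xs.mean(),ys.mean(),k),.095))
```

```text
[0.5172 0.199  0.1587] [-3.1387 -0.0079 -0.0724] 0.07235095595804232
0.82 [625.9, 171.3, 640.0, 196.0] [ 0.5288 -0.1288  0.095 ]
0.68 [520.0, 244.6, 563.7, 270.3] [0.4639 0.005  0.095 ]
0.66 [588.7, 223.2, 616.7, 259.2] [ 0.4678 -0.0867  0.095 ]
0.65 [554.4, 0.0, 585.6, 34.2] [ 0.6804 -0.0198  0.095 ]
0.61 [287.5, 206.4, 363.7, 243.1] [0.5149 0.1987 0.095 ]
0.49 [633.3, 160.8, 640.0, 171.3] [ 0.5476 -0.1321  0.095 ]
```

View pics/w3.png

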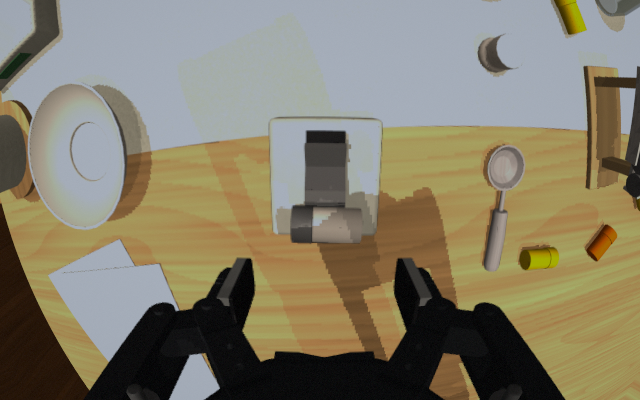

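The vial lies in the near groove and sticks out equally at both ends (columns 290–362, platform 305–347). Going back for the next one.

move_arm([
  {"slide":[0,0.9,0],"delta_rot":[0,0,-0.84]},
  {"slide":[0,0.9,0],"delta_rot":[0,0,-0.84]},
  {"slide":[-0.1,0.9,0],"delta_rot":[0,0,0]},
  {"slide":[-0.1,0.9,0],"delta_rot":[0,0,0]},
  {"slide":[-0.1,0.9,0],"delta_rot":[0,0,0]},
])

```text
clock: 9.0
eef_pos: [0.5201, -0.0739, 0.1518]
tool_rot: [-3.141, 0.002, 0.162]
wrist_force: [0.7, -0.8, 0.2]
grip_width: 0.0725
grasp_force: 0.0
```

move_arm([
  {"slide":[-0.1,0.9,0],"delta_rot":[0,0,0]},
  {"slide":[-0.1,0.88,0],"delta_rot":[0,0,0]},
  {"slide":[0,0,0],"delta_rot":[0,0,0]},
  {"slide":[0,0,0],"delta_rot":[0,0,0]},
])

```text
clock: 9.5
eef_pos: [0.5257, -0.1792, 0.1519]
tool_rot: [-3.14, 0.002, 0.161]
wrist_force: [0.4, 1.0, 0.3]
grip_width: 0.0727
grasp_force: 0.0
```

Run:
```python
from h import *
np.set_printoptions(precision=4,suppress=True)
o=bot.get_obs(); print(o['eef_pos'],o['tool_rot'],o['grip_width']); k=eyes.calibration('wrist'); save('wrist','w4');
for d in nets.masks_of('wrist','vial_1'):
    ys,xs=np.nonzero(d['region']); print(round(d['conf'],2),d['rect'],atz(ray('wrist',xs.mean(),ys.mean(),k),.09))
```

```text
[ 0.5257 -0.1792  0.1519] [-3.1398  0.0018  0.1613] 0.0727143107235868
0.94 [185.1, 257.7, 227.5, 285.4] [ 0.4661 -0.0888  0.09  ]
0.84 [290.3, 199.7, 360.6, 237.5] [ 0.5288 -0.1782  0.09  ]
0.8 [404.0, 217.6, 440.1, 272.5] [ 0.5186 -0.2554  0.09  ]
0.77 [0.0, 167.0, 10.6, 193.1] [0.5125 0.1699 0.09  ]
0.69 [286.1, 162.0, 366.6, 202.7] [ 0.5539 -0.1759  0.09  ]
0.68 [288.7, 121.6, 370.3, 168.3] [ 0.58   -0.1731  0.09  ]
0.65 [264.5, 0.0, 296.1, 7.6] [ 0.6701 -0.1246  0.09  ]
0.42 [2.6, 97.1, 67.4, 196.1] [0.5521 0.1023 0.09  ]
```

View pics/w4.png

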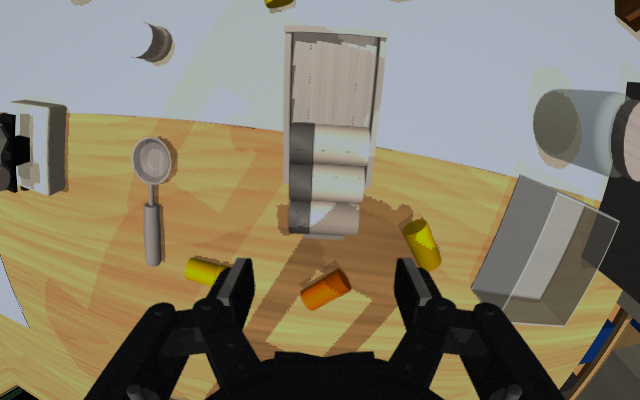

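The three vials have rolled down, and the new end vial is at about (325,218), the same spot as before.

move_arm([
  {"slide":[0.045,0,0.4],"delta_rot":[0,0,0]},
  {"slide":[0,0,0.6],"delta_rot":[0,0,0]},
  {"slide":[0,0,0.3],"delta_rot":[0,0,0]},
  {"slide":[0,0,0],"delta_rot":[0,0,0]},
  {"slide":[0,0,0],"delta_rot":[0,0,0]},
])

```text
clock: 10.22
eef_pos: [0.5301, -0.1793, 0.0766]
tool_rot: [3.141, -0.001, 0.163]
wrist_force: [-0.3, 0.3, -0.3]
grip_width: 0.0728
grasp_force: 0.0
```

move_arm([
  {"slide":[-0.02,-0.01,0.2],"delta_rot":[0,0,0]},
  {"slide":[0,0,0.12],"delta_rot":[0,0,0]},
  {"slide":[0,0,0],"delta_rot":[0,0,0]},
])

```text
clock: 10.6
eef_pos: [0.5272, -0.1787, 0.055]
tool_rot: [-3.141, 0.001, 0.162]
wrist_force: [-1.2, 0.4, 0.6]
grip_width: 0.073
grasp_force: 0.0
```

move_arm([
  {"slide":[0,0,0],"delta_rot":[0,0,0]},
  {"slide":[0,0,0],"delta_rot":[0,0,0]},
  {"slide":[0,0,0],"delta_rot":[0,0,0]},
  {"slide":[0,0,0],"delta_rot":[0,0,0]},
], gripper=0.4, newtons=25)

```text
clock: 11.1
eef_pos: [0.5282, -0.1791, 0.0564]
tool_rot: [3.141, -0.001, 0.162]
wrist_force: [-0.6, 0.0, 2.6]
grip_width: 0.0502
grasp_force: 25.9
```

move_arm([
  {"slide":[-0.02,0,-0.15],"delta_rot":[0,0,0]},
  {"slide":[-0.03,0,-0.25],"delta_rot":[0,0,0]},
  {"slide":[0,0,-0.5],"delta_rot":[0,0,0]},
  {"slide":[0,0,-0.5],"delta_rot":[0,0,0]},
  {"slide":[0,0,-0.25],"delta_rot":[0,0,0]},
])

```text
clock: 11.72
eef_pos: [0.526, -0.1799, 0.158]
tool_rot: [3.14, -0.003, 0.162]
wrist_force: [0.9, 0.3, -0.9]
grip_width: 0.0501
grasp_force: 26.2
```

move_arm([
  {"slide":[0.2,-0.9,0],"delta_rot":[0,0,0.85]},
  {"slide":[0.2,-0.9,0],"delta_rot":[0,0,0.84]},
  {"slide":[0,-0.9,0],"delta_rot":[0,0,0]},
  {"slide":[0,-0.9,0],"delta_rot":[0,0,0]},
  {"slide":[0,-0.9,0],"delta_rot":[0,0,0]},
])

```text
clock: 12.35
eef_pos: [0.5493, 0.0935, 0.155]
tool_rot: [3.141, 0.0, -0.074]
wrist_force: [1.6, 0.4, 0.4]
grip_width: 0.0503
grasp_force: 26.2
```

move_arm([
  {"slide":[0,-0.9,0],"delta_rot":[0,0,0]},
  {"slide":[0,-0.6,0],"delta_rot":[0,0,0]},
  {"slide":[0,0,0],"delta_rot":[0,0,0]},
  {"slide":[0,0,0],"delta_rot":[0,0,0]},
])

```text
clock: 12.85
eef_pos: [0.556, 0.1812, 0.1547]
tool_rot: [3.141, 0.001, -0.073]
wrist_force: [-0.5, 0.6, -0.1]
grip_width: 0.05
grasp_force: 26.3
```

move_arm([
  {"slide":[-0.033,-0.22,0],"delta_rot":[0,0,0]},
  {"slide":[0,0,0.4],"delta_rot":[0,0,0]},
  {"slide":[0,0,0.5],"delta_rot":[0,0,0]},
  {"slide":[0,0,0.3],"delta_rot":[0,0,0]},
  {"slide":[0,0,0],"delta_rot":[0,0,0]},
])

```text
clock: 13.48
eef_pos: [0.5541, 0.1944, 0.0813]
tool_rot: [3.141, 0.003, -0.074]
wrist_force: [0.2, -0.0, 0.3]
grip_width: 0.0499
grasp_force: 26.3
```

move_arm([
  {"slide":[0,0,0.08],"delta_rot":[0,0,0]},
  {"slide":[0,0,0],"delta_rot":[0,0,0]},
  {"slide":[0,0,0],"delta_rot":[0,0,0]},
])

```text
clock: 13.85
eef_pos: [0.5559, 0.1951, 0.0791]
tool_rot: [-3.141, -0.001, -0.074]
wrist_force: [-1.1, -0.3, 1.0]
grip_width: 0.0501
grasp_force: 26.3
```

move_arm([
  {"slide":[-0.01,0.01,0.06],"delta_rot":[0,0,0]},
  {"slide":[0,0,0.06],"delta_rot":[0,0,0]},
  {"slide":[0,0,0],"delta_rot":[0,0,0]},
])

```text
clock: 14.22
eef_pos: [0.5542, 0.1943, 0.0703]
tool_rot: [3.141, 0.001, -0.074]
wrist_force: [-0.1, 0.3, 0.1]
grip_width: 0.05
grasp_force: 26.3
```

move_arm([
  {"slide":[0,0,0.02],"delta_rot":[0,0,0]},
  {"slide":[0,0,0],"delta_rot":[0,0,0]},
])

```text
clock: 14.48
eef_pos: [0.5547, 0.1944, 0.0697]
tool_rot: [3.142, 0.0, -0.074]
wrist_force: [0.5, 0.3, -0.3]
grip_width: 0.0501
grasp_force: 26.3
```

move_arm([
  {"slide":[0,0,0.02],"delta_rot":[0,0,0]},
  {"slide":[0,0,0],"delta_rot":[0,0,0]},
])

```text
clock: 14.72
eef_pos: [0.555, 0.1944, 0.0689]
tool_rot: [-3.141, -0.001, -0.074]
wrist_force: [1.0, 0.4, 1.2]
grip_width: 0.0501
grasp_force: 26.3
```

move_arm([
  {"slide":[0,0,0.015],"delta_rot":[0,0,0]},
  {"slide":[0,0,0],"delta_rot":[0,0,0]},
])

```text
clock: 14.98
eef_pos: [0.5552, 0.1945, 0.0686]
tool_rot: [-3.141, -0.001, -0.074]
wrist_force: [-0.8, -1.6, 5.6]
grip_width: 0.0505
grasp_force: 26.4
```

Contact with even forces; one small step more to seat the vial, then release.

move_arm([
  {"slide":[0,0,0.008],"delta_rot":[0,0,0]},
  {"slide":[0,0,0],"delta_rot":[0,0,0]},
])

```text
clock: 15.22
eef_pos: [0.5553, 0.1944, 0.0685]
tool_rot: [-3.141, -0.001, -0.074]
wrist_force: [-2.9, -0.4, 9.3]
grip_width: 0.0501
grasp_force: 26.7
```

move_arm([
  {"slide":[0,0,0],"delta_rot":[0,0,0]},
  {"slide":[0,0,0],"delta_rot":[0,0,0]},
  {"slide":[0,0,0],"delta_rot":[0,0,0]},
], gripper=0.85)

```text
clock: 15.6
eef_pos: [0.5544, 0.1943, 0.0668]
tool_rot: [3.141, 0.001, -0.074]
wrist_force: [1.2, 0.4, -0.3]
grip_width: 0.0727
grasp_force: 0.0
```

move_arm([
  {"slide":[0,0,-0.2],"delta_rot":[0,0,0]},
  {"slide":[0,0,-0.5],"delta_rot":[0,0,0]},
  {"slide":[0,0,-0.8],"delta_rot":[0,0,0]},
  {"slide":[-0.8,0,-0.4],"delta_rot":[0,0,0]},
  {"slide":[0,0,0],"delta_rot":[0,0,0]},
])

```text
clock: 16.23
eef_pos: [0.5065, 0.1988, 0.185]
tool_rot: [-3.14, -0.004, -0.073]
wrist_force: [0.9, -0.3, -0.1]
grip_width: 0.0724
grasp_force: 0.0
```

Run:
```python
from h import *
w=save('wrist','w5'); t=save('top','top5'); s=save('side','side5')
w=cv2.resize(w[60:300,220:480],(390,360),interpolation=2); s=cv2.resize(s[160:300,250:400],(386,360),interpolation=2)
t=cv2.resize(t[160:270,210:410],(600,330),interpolation=2)
o=np.zeros((360+230,800,3),np.uint8); o[:360,:390]=w; o[:360,390:776]=s; t=cv2.resize(t,(418,230)); o[360:,:418]=t
cv2.imwrite('pics/fin.png',o[:,:,::-1]); print(bot.get_obs()['eef_pos'])
```

```text
[0.50711871 0.19787529 0.18147745]
```

View pics/fin.png

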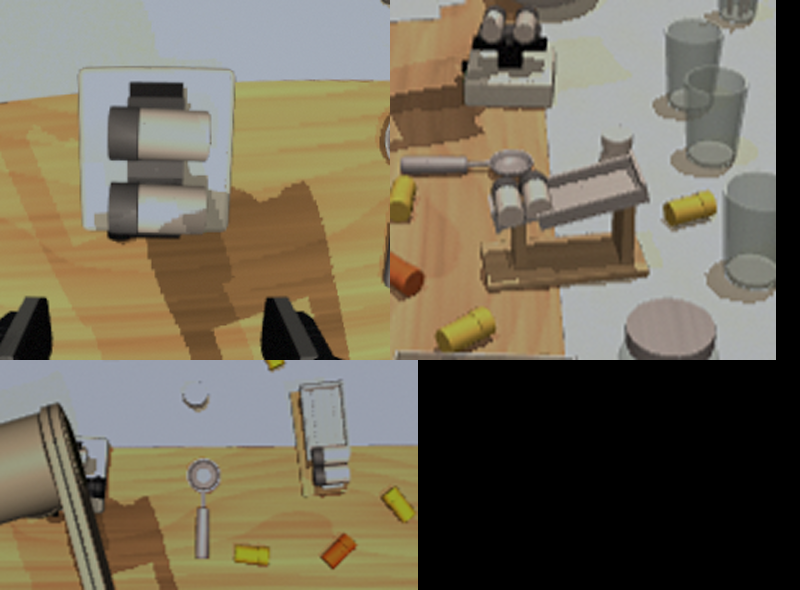

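Both vials lie centred in their grooves, the remaining two are lined up against the stop, and nothing else has moved.

```bash
python3 -c "
from workcell import bot
print(bot.sign_off())"
```

```text
the job is handed in; nothing more can be done
None
```

Job handed in at about 16 s of the 53 s allowed: the final pictures show both vials centred in the rocker's grooves, the other two lined up on the track with the lower one against the stop, and nothing else visibly moved.

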